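# Put the side cutters away in the slide-lid tool case and clip it shut

### The arm

A 6-joint arm with a two-finger parallel gripper is mounted at the origin on a cart in front of the work surface, level with it; the furniture and walls round the work are solid. World frame = base frame: x ahead of the robot, y to its left, z up, the work surface at z = 0. Lengths are in m, angles in rad, forces in N, time in s.
With the tool pointing down it reaches from about 0.35 to 0.775 m from the base axis. Payload 5.5 kg.
Tool frame: the origin (TCP) lies midway between the tips of the shut fingers; the grasp point (between the pads) lies 19 mm behind it; z points along the fingers, y is the line along which they close (so a half turn about z gives the same grasp; the last joint's range is limited). The gripper opens to 85 mm and grips with 20 to 120 N. Pads are 22 mm wide; open, the fingers measure 114 mm over their backs; the gripper's body (76 mm by 85 mm) begins 54 mm behind the grasp point. The pads swing forward as they close: fully open they stand 13 mm farther back than shut.
Start: joints at [1.001, 0.313, 0.046, 1.304, 0, 1.431], TCP at [0.24, 0.523, 0.231] pointing down, gripper open.
Joint ranges: [-2.76, 2.76], [-0.86, 1.69], [-1.03, 1.26], [-2.2, 2.34], [-1.47, 1.5], [-3.14, 3.14]. Speed limits (rad/s): [2.57, 2.57, 3.14, 3.14, 3.14, 3.14].

### API

Orientations are given as a unit quaternion [w, x, y, z].
In Python, from plant import ctrl, imaging gives the robot as it stands.
- The arm moves only by the tool send_rows, never from a script. Its argument "steps" is one flat list of numbers, 7 for each row, row after row: the turn, a rotation vector about the tool's x, y, z in degrees, then the shift along the tool's x, y, z in cm, then the closure, from -1 (fully open) to 1 (shut). In form: [ax, ay, az, tx, ty, tz, gripper, ax, ay, az, tx, ty, tz, gripper, ...]. A call has 1 to 20 rows; each row shifts and turns the commanded pose from where the row before left it, along the tool's axes as they then stand; what a row does not reach is not made up. A row lasts 1/8 s, in which the tool goes at most 62.5 mm and 10.7 degrees, less where a joint would pass 70% of its speed; a pose out of reach is approached as far as the arm can. A call with a gripper value outside its range is refused whole. The fingers move at their own pace and stop on an object; "force" is the grip in N (left out, the last holds). Time passes only in rows, so rows that do not move let the fingers close. It gives the time, the measured TCP pose, the force, the opening and the grip force at its end, in the units of the state.
- ctrl.get_state(): the state, without advancing time (a new reading comes with each control period).
- imaging.get_image(name): name is "scene" or "top" or "wrist"; returns (picture, depth): 420x560x3 uint8, red, green, blue; 420x560 float32, m along the optical axis (not along the pixel's ray), 0 where there is no reading.
- imaging.camera_model(name): a dict with "intrinsics" (3x3 intrinsics, pixels), "dist_coeffs" ([k1, k2, p1, p2, k3] as OpenCV has them; the pictures are not rectified), "R" (3x3) and "t" (3): a world point X has camera coordinates R X + t; the wrist camera has in their place "T_tool_cam" (4x4, takes a point from camera to tool coordinates, whose origin is the TCP and whose axes are the flange's). Camera axes: x right, y down, z forward; pixel columns grow to the right and rows downward; lengths in m; the calibration is good to about 2 mm. A picture is of the moment at which its call begins: read the wrist's pose just before it. camera_model takes no time and is no camera call.
- ctrl.hand_in(): hands the job in; it is judged then, once.
The state is a dict: "clock": time; "joint_positions": joint angles; "dq": joint speeds; "effort": joint torques, N m; "position": TCP position; "tool_rot": TCP orientation; "ft_force": force on the tool from outside, world axes, zero at the start; "torque": the same for the moment, N m; "gripper_width": opening from 0.0 (shut) to 1.0 (fully open); "grip_force": force on a finger pad.
Only numpy, scipy, OpenCV 4.12 (cv2) and the standard library are available. Lean on these libraries where they do the work, as an engineer would, in place of code of your own. Each camera call takes 0.05 s, during which the arm holds its last target. There are 200 camera calls.

### The job

A child visits this study, so put the sharp side cutters away: slide the cover of the wooden tool case open, lay the cutters flat in its bay, slide the cover fully home over them, and swing the sprung clip over and press it down until it catches on the cover's keeper and stays down by itself. Leave the other things on the desk standing where they are.

Things in the scene. Friction and masses are not known exactly. Their poses are not given: they have to be found in the camera images.
- case: low wooden tool case fixed to the desk, 178 x 112 mm, 34 mm high. Origin on the desk; x runs along it, the way the cover slides out (it reaches from x = -84 to +94 mm, y = -56 to +56 mm), z up. Inside it is one open bay from x = -72 to +72 mm and y = -48 to +48 mm; the long walls are 8 mm thick, the mouth wall (+x) is 25 mm high and 22 mm thick and the cover slides out over it.
- bay (a point): middle of the floor of the bay, 8 mm above the desk, axes as the case; the bay is 144 mm long (x), 96 mm wide (y) and 17 mm deep under the cover. Along the long walls, lips (31 to 34 mm above the desk) hold the cover's edges and leave 89 mm of the width open.
- cover (a joint): how far the flat plywood cover (168 x 95 x 5 mm, top 30 mm above the desk) is slid open along the case's +x, in m: 0 fully home, 0.15 fully open (bays wholly uncovered). It takes 2 to 3 N and stays where it is left; it starts only a little open.
- cover_pull (a point): middle of the top of the batten across the cover, by which it is pushed either way: 64 mm long (y), 11 mm wide (x), 12 mm high above the cover, its top 42 mm above the desk; axes as the case. It moves with the cover (case x = 80.5 mm when home); 8 mm of the cover lie beyond it.
- clip (a joint): angle of the sprung steel clip in rad: 1.35 sprung open (nearly upright), about 0.02 caught. Hinged across the case at case x = -92 mm, 33 mm above the desk; 32 mm wide, 69 mm long. Pushed over from behind (its -x side) it swings towards +x onto the cover; pressed down there with about 10 N its hook snaps over the keeper, but only if the cover is fully home.
- clip_tab (a point): point on the outer face of the clip, 50 mm from its hinge, where to press; when caught it lies at case x = -42 mm, 42 mm above the desk, just past the keeper (a 5 mm bar on the cover, at case x = -50 mm when home, top 39 mm above the desk). When open the clip's free end stands 103 mm above the desk over case x = -83 mm.
- cutters: red-handled side cutters lying flat, 129 x 47 x 12 mm, 85 g, rigid. Origin at the middle of the underside; x points to the jaws. The two handles run from x = -65 to about +20 mm and bulge to 47 mm over both at x = -19 mm, near the centre of mass (x = -9 mm): the best place to grip across both. The joint and jaws (x = +24 to +65 mm) taper and are a poor grip. It fits the bay only along it.
- mouse: black computer mouse, 120 x 55 x 43 mm. Origin at the middle of its underside. Not to be disturbed.
- glue: orange glue stick lying on its side, 74 mm long, 17 mm thick. Origin at the middle of its underside. Not to be disturbed.
- tumbler: glass tumbler of brush water, 64 mm across, 85 mm high, beside the case. Origin at the middle of its underside. Not to be disturbed.
- ink: round black ink bottle, 29 mm across, 70 mm high, beside the way the cover slides out. Origin at the middle of its underside. Not to be disturbed.
- pot: small screw-lid paint pot, 30 mm across, 49 mm high, beside the case. Origin at the middle of its underside. Not to be disturbed.
- bottle: small square cement bottle with a screw cap, 34 x 34 x 59 mm, beside the case. Origin at the middle of its underside. Not to be disturbed.
Things that resemble listed ones, but are neither listed nor needed, are in the scene too. Of the things shaped like the cutters, the red one is meant.

How it is judged:
By the outcome, as a careful person would: the job done as asked, in the order asked, and still so for the second after the job is handed in, with the robot touching nothing.
It also fails if it takes over 64 s, if anything falls off the work surface, if the arm or the gripper's body presses on something with over 40 N, if the wrist force passes 120 N, or if a joint passes its speed limit or range.

## Working session

There is one attempt and no reset: what is moved stays moved. The work goes in short steps, Python scripts to look and compute and a tool call to move; the robot and the scene stay as the last step left them, time stands still between calls to the robot, and variables do not carry over. Pictures are saved under pics/ and viewed, at most 10 in all, crops included, and the job is handed in when it is done.

Besides the shell and the picture viewer there is one more tool, called as name(argument=value, ...) on one line, values as JSON. send_rows: Moves the arm, as the interface text tells. Its arguments: {"type":"object","properties":{"steps":{"type":"array","items":{"type":"number"}},"force":{"type":"number"}},"required":["steps"]}

```bash
mkdir -p pics; ls; cat > h.py <<'E'
import numpy as np,cv2
from plant import ctrl,imaging
def shot(n,f):
    s=ctrl.get_state(); p,d=imaging.get_image(n)
    cv2.imwrite(f'pics/{f}.png',p[:,:,::-1]); np.savez(f'pics/{f}.npz',p=p,d=d,pos=s['position'],q=s['tool_rot']); return p,d
def Rq(q):
    from scipy.spatial.transform import Rotation as R
    return R.from_quat([q[1],q[2],q[3],q[0]]).as_matrix()
def cam(n,f):
    m=imaging.camera_model(n); z=np.load(f'pics/{f}.npz')
    if 'R' in m: R=np.array(m['R']).T; t=-R@np.array(m['t'])
    else:
        T=np.array(m['T_tool_cam']); Rt=Rq(z['q']); R=Rt@T[:3,:3]; t=Rt@T[:3,3]+z['pos']
    return np.array(m['intrinsics']),np.array(m['dist_coeffs']),R,t,z
def pix(n,f,uv,zh=None):
    K,D,R,t,z=cam(n,f); o=[]
    for u,v in uv:
        a=cv2.undistortPoints(np.array([[[u,v]]],float),K,D)[0,0]
        r=R@np.array([a[0],a[1],1]); s=z['d'][int(v),int(u)] if zh is None else (zh-t[2])/r[2]
        o.append(t+r*s)
    return np.array(o)
def proj(n,f,X):
    K,D,R,t,z=cam(n,f); Xc=(np.array(X)-t)@R
    return cv2.projectPoints(Xc,np.zeros(3),np.zeros(3),K,D)[0][:,0]
E
python3 - <<'E'
from h import *
shot('top','top0'); shot('scene','sc0'); s=ctrl.get_state(); print(s)
a=cv2.imread('pics/top0.png'); cv2.imwrite('pics/top0b.png',cv2.resize(a,(800,600)))
print(imaging.camera_model('top'))
E
```

```text
pics
{'clock': 0.1, 'joint_positions': array([ 1.00143559e+00,  3.13923122e-01,  4.51272212e-02,  1.30360896e+00,
       -3.45220356e-05,  1.43119571e+00]), 'dq': array([ 2.23030053e-05, -8.24766831e-04,  2.20519351e-03, -3.67920488e-04,
        8.15347356e-05,  4.81200803e-04]), 'effort': array([ 2.35859923e-03, -4.81724703e+01,  2.99244386e+01,  1.27340911e-02,
       -1.74376532e-04,  2.63107211e-05]), 'position': array([0.23935254, 0.52232715, 0.23051345]), 'tool_rot': array([-2.62976036e-04,  2.13230165e-01,  9.77001663e-01, -7.60254791e-04]), 'ft_force': array([1.03010278, 0.67273884, 0.03948802]), 'torque': array([-0.037672  ,  0.02010881, -0.02659503]), 'grip_force': 0.0, 'gripper_width': 0.999261693370411}
{'intrinsics': array([[534.11729632,   0.        , 278.47338273],
       [  0.        , 534.11729632, 204.08252587],
       [  0.        ,   0.        ,   1.        ]]), 'dist_coeffs': array([0.01113003, 0.        , 0.        , 0.        , 0.        ]), 'R': array([[-1.95267278e-02, -9.99808985e-01, -8.36706941e-04],
       [-9.97818297e-01,  1.95406232e-02, -6.30619562e-02],
       [ 6.30662602e-02, -3.96512159e-04, -9.98009263e-01]]), 't': array([0.07949316, 0.56292854, 1.37061473])}
```

View pics/top0b.png

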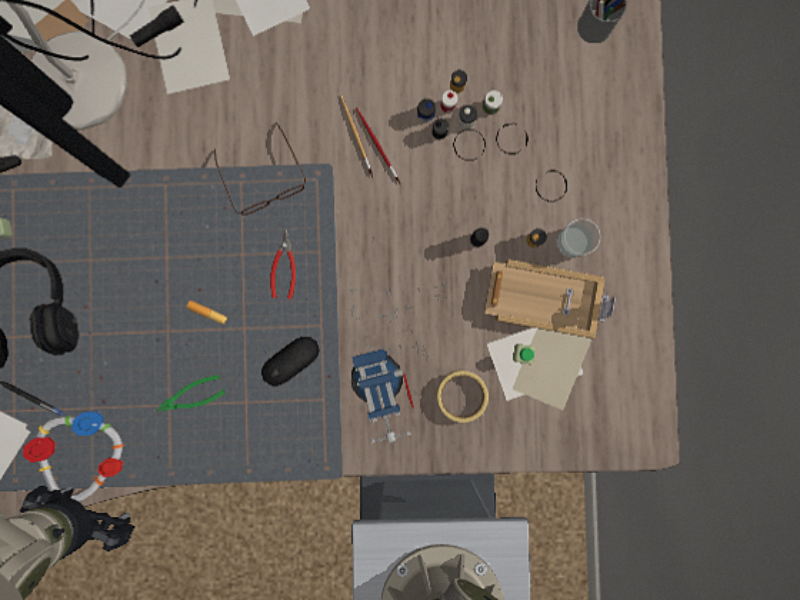

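View pics/sc0.png

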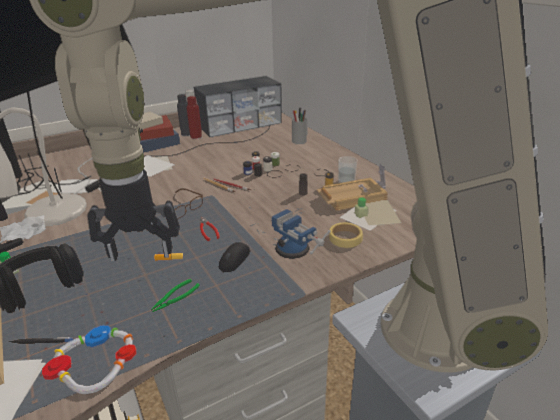

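The top view (800x600) shows two things shaped like the cutters: red at (284,265) with its jaws up at (286,235), and green at (190,393). The red one fits. The case is at (547,297) with its clip at (608,307). The pull is at (497,287), so the cover slides out to the left. Ink is at (480,237), pot at (537,237), tumbler at (578,238) and the green-capped bottle at (525,353). I'll confirm in enlarged crops.

```bash
python3 - <<'E'
import cv2,numpy as np
a=cv2.imread('pics/top0.png')
c=cv2.resize(a[145:265,310:440],None,fx=4,fy=4,interpolation=cv2.INTER_CUBIC) 
d=cv2.resize(a[150:220,170:225],None,fx=5,fy=5,interpolation=cv2.INTER_CUBIC)
o=np.zeros((480,800,3),np.uint8); o[:,:520]=c; o[:350,525:800]=d; cv2.imwrite('pics/crop0.png',o)
E
```

```text
(no output)
```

View pics/crop0.png

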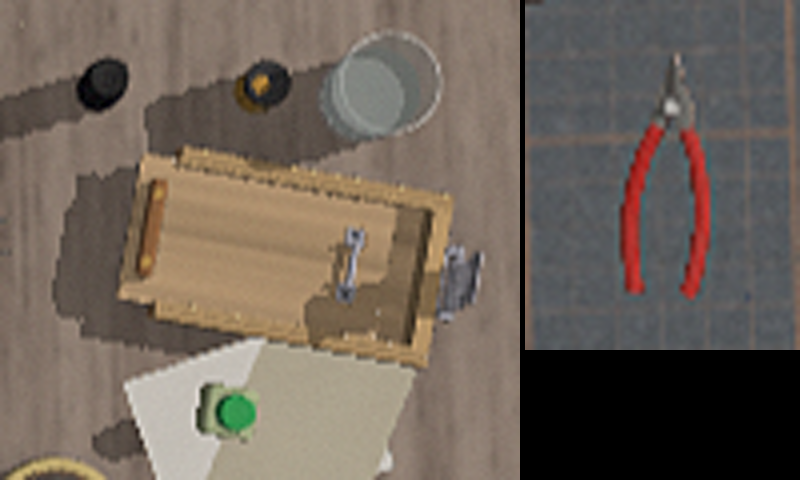

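The right crop confirms the red cutters, with the jaw tip at (677,53) and handle ends at (634,292) and (690,296). The left crop shows the case with its back corners at (452,196) and (428,366), batten ends at (157,182) and (147,275), and the keeper at about (350,264).

```bash
cat > m.py <<'E'
from h import *
c=lambda l:[(u/4+310-.4,v/4+145-.4) for u,v in l]
e=lambda l:[((u-525)/5+170-.4,v/5+150-.4) for u,v in l]
B=pix('top','top0',c([(452,196),(428,366),(183,147),(157,318)]),.034)
bt=pix('top','top0',c([(159,182),(148,275)]),.042); kp=pix('top','top0',c([(356,232),(346,297)]),.039)
cut=pix('top','top0',e([(677,53),(634,292),(690,296),(623,205),(710,208)]),.006)
print('case',B.round(4),'\nbat',bt.round(4),'\nkeep',kp.round(4),'\ncut',cut.round(4))
print(np.linalg.norm(B[0]-B[1]),np.linalg.norm(B[0]-B[2]),np.linalg.norm(bt[0]-bt[1]),np.linalg.norm(cut[0]-(cut[1]+cut[2])/2),np.linalg.norm(cut[3]-cut[4]))
for n,p,z in [('ink',(105,80),.07),('pot',(266,82),.049),('bottle',(237,411),.059)]: print(n,pix('top','top0',c([p]),z).round(4))
for n,p,z in [('tumb',(390,80),.085)]: print(n,pix('top','top0',c([p]),z).round(4))
d=np.load('pics/top0.npz')['d']
print('depth z', pix('top','top0',c([(250,240),(153,230),(410,280)])+e([(634,250),(672,105)])).round(4))
s=ctrl.get_state();print(imaging.camera_model('wrist')['T_tool_cam'].round(4))
E
python3 m.py
```

```text
case [[ 0.5831 -0.3023  0.034 ]
 [ 0.4744 -0.283   0.034 ]
 [ 0.6181 -0.1306  0.034 ]
 [ 0.5084 -0.1108  0.034 ]] 
bat [[ 0.5951 -0.1135  0.042 ]
 [ 0.5358 -0.1048  0.042 ]] 
keep [[ 0.5608 -0.2388  0.039 ]
 [ 0.5194 -0.2311  0.039 ]] 
cut [[0.685  0.2729 0.006 ]
 [0.5593 0.2968 0.006 ]
 [0.5566 0.2674 0.006 ]
 [0.6052 0.3021 0.006 ]
 [0.6027 0.2565 0.006 ]]
0.11036028459290505 0.1752709101674495 0.05998671588580952 0.12736047674348727 0.045705662516111856
ink [[ 0.6576 -0.0776  0.07  ]]
pot [[ 0.6572 -0.1825  0.049 ]]
bottle [[ 0.4486 -0.156   0.059 ]]
tumb [[ 0.6521 -0.2527  0.085 ]]
depth z [[ 0.5576 -0.1727  0.029 ]
 [ 0.5645 -0.1088  0.0414]
 [ 0.5305 -0.2794  0.0105]
 [ 0.5809  0.2956  0.0116]
 [ 0.6558  0.2739  0.0191]]
[[-0.000e+00 -9.531e-01 -3.025e-01  7.840e-02]
 [ 1.000e+00  3.000e-04 -1.000e-03  6.000e-04]
 [ 1.100e-03 -3.025e-01  9.531e-01 -1.414e-01]
 [ 0.000e+00  0.000e+00  0.000e+00  1.000e+00]]
```

send_rows(steps=[0,0,-7,0,0,0,-1,0,0,-6.9,0,0,0,-1,0,0,0,-3.13,-4.45,0,-1,0,0,0,-3.13,-4.45,0,-1,0,0,0,-3.13,-4.45,0,-1,0,0,0,-3.13,-4.45,0,-1,0,0,0,-3.13,-4.45,0,-1,0,0,0,-3.13,-4.45,0,-1,0,0,0,-3.13,-4.45,0,-1,0,0,0,-3.13,-4.45,0,-1,0,0,0,-3.13,-4.45,0,-1,0,0,0,-3.13,-4.45,0,-1,0,0,0,-3.13,-4.45,0,-1,0,0,0,-3.13,-4.45,0,-1,0,0,0,-3.13,-4.45,0,-1,0,0,0,-3.13,-4.45,0,-1,0,0,0,0,0,0,-1,0,0,0,0,0,0,-1])

```text
clock: 2.35
position: [0.5536, -0.1706, 0.2305]
tool_rot: [-0.001, 0.094, 0.996, 0.001]
ft_force: [-0.2, -0.0, 0.2]
gripper_width: 1.003
grip_force: 0.0
```

```bash
python3 - <<'E'
from h import *
shot('wrist','w1'); s=ctrl.get_state(); print(s['position'],s['tool_rot'],s['joint_positions'].round(3))
a=cv2.imread('pics/w1.png'); cv2.imwrite('pics/w1b.png',cv2.resize(a,(800,600),interpolation=cv2.INTER_CUBIC))
E
```

```text
[ 0.55352171 -0.169984    0.23089189] [-6.76526274e-04  9.32031995e-02  9.95646787e-01  4.26147905e-04] [-0.437  0.323  0.058  1.308  0.    -0.25 ]
```

View pics/w1b.png

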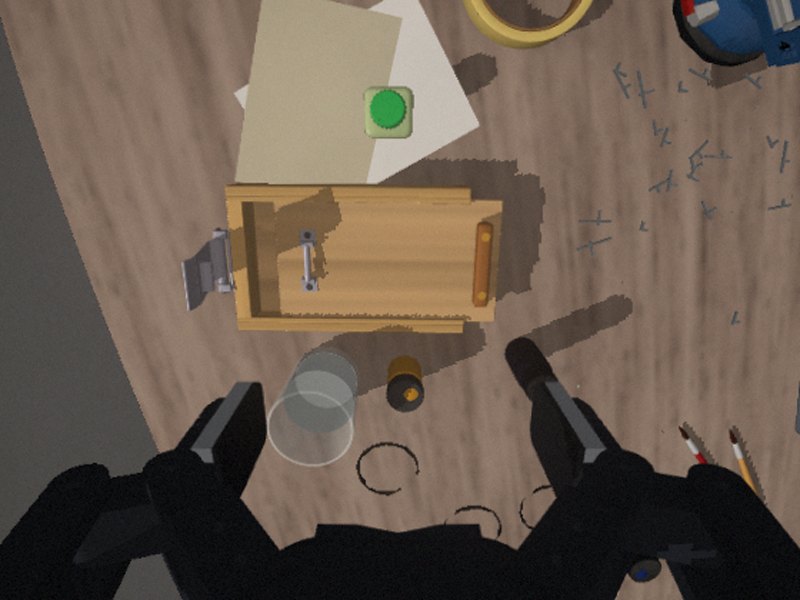

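The wrist view (800x600) shows the case's lip corners at (227,186), (471,189), (239,331) and (463,333). The batten runs from (485,223) to (482,306), and the clip stands open at (207,265).

```bash
python3 - <<'E'
from h import *
c=lambda l:[((u+.5)*.7-.5,(v+.5)*.7-.5) for u,v in l]
B=pix('wrist','w1',c([(227,186),(471,189),(239,331),(463,333)]),.034)[:,:2]
b=pix('wrist','w1',c([(485,223),(482,306)]),.042)[:,:2]; k=pix('wrist','w1',c([(307,233),(310,291)]),.039)[:,:2]
print(B.round(4),b.round(4),k.round(4))
A=lambda v:np.degrees(np.arctan2(v[1],v[0])).round(2)
print(A(B[1]-B[0]),A(B[3]-B[2]),A(B[2]-B[0])+90+0,A(B[3]-B[1])+90,A(b[1]-b[0])+90,A(k[1]-k[0])+90, [np.linalg.norm(x).round(4) for x in (B[1]-B[0],B[3]-B[2],B[2]-B[0],B[3]-B[1],b[1]-b[0])])
K=pix('wrist','w1',c([(365,100),(405,393),(525,350),(312,428),(485,265)])); print(K.round(3))
s=ctrl.get_state();R=Rq(s['tool_rot']);print('tooly',A(R[:2,1]))
E
```

```text
[[ 0.4756 -0.2801]
 [ 0.511  -0.1086]
 [ 0.5849 -0.3032]
 [ 0.6192 -0.1304]] [[ 0.5356 -0.1033]
 [ 0.597  -0.1138]] [[ 0.5193 -0.2303]
 [ 0.5622 -0.2386]]
78.35 78.76 78.03999999999999 78.6 80.28999999999999 78.95 [np.float64(0.1751), np.float64(0.1762), np.float64(0.1117), np.float64(0.1104), np.float64(0.0623)]
[[ 0.438 -0.171  0.033]
 [ 0.655 -0.184  0.047]
 [ 0.647 -0.082  0.025]
 [ 0.675 -0.265  0.043]
 [ 0.566 -0.107  0.04 ]]
tooly 79.3
```

send_rows(steps=[0,0,0.6,0,3.1,0,-1,0,0,0,0,3.1,2,-1,0,0,0,0,0,5,-1,0,0,0,0,0,5,-1,0,0,0,0,0,4,-1,0,0,0,0,0,2.5,-1,0,0,0,0,0,1.2,-1,0,0,0,0,0,0,1,0,0,0,0,0,0,1,0,0,0,0,0,0,1,0,0,0,0,0,0,1,0,0,0,0,0,0,1,0,0,0,0,0,0,1], force=30)

```text
clock: 4.03
position: [0.5666, -0.1102, 0.0351]
tool_rot: [0.001, 0.099, 0.995, -0.0]
ft_force: [0.2, 0.9, 6.9]
gripper_width: 0.116
grip_force: 32.2
```

send_rows(steps=[0,0,0,0,1.5,-0.1,1,0,0,0,0,2.5,0,1,0,0,0,0,2.5,0,1,0,0,0,0,2.5,0,1,0,0,0,0,2.2,0,1,0,0,0,0,1.0,0,1,0,0,0,0,0.4,0,1,0,0,0,0,0,0,1])

```text
clock: 5.03
position: [0.5918, 0.0139, 0.0353]
tool_rot: [0.001, 0.099, 0.995, 0.001]
ft_force: [6.0, 1.4, -3.5]
gripper_width: 0.115
grip_force: 31.2
```

send_rows(steps=[0,0,0,0,0,0,-1,0,0,0,0,0,0,-1,0,0,0,0,0,0,-1,0,0,0,0,0,-3,-1,0,0,-3.7,0,0,-4,-1,0,0,-3.7,0,0,-5,-1,0,0,0,0.12,5.3,-2,-0.2,0,0,0,0.12,5.3,-1,-0.2,0,0,0,0.12,5.3,0,-0.2,0,0,0,0.12,5.3,0,-0.2,0,0,0,0.12,5.3,0,-0.2,0,0,0,0,0,0,-0.2,0,0,0,0,0,0,-0.2])

```text
clock: 6.65
position: [0.6025, 0.278, 0.1849]
tool_rot: [-0.0, 0.034, 0.999, -0.0]
ft_force: [-1.0, 0.1, 0.3]
gripper_width: 0.6
grip_force: 0.0
```

```bash
python3 - <<'E'
from h import *
shot('wrist','w2'); shot('top','top2'); s=ctrl.get_state(); print(s['position'],s['tool_rot'],s['joint_positions'].round(3),s['gripper_width'])
a=cv2.imread('pics/w2.png'); b=cv2.imread('pics/top2.png')
o=np.zeros((560,800,3),np.uint8); o[:420,:560]=a; o[:360,560:]=0
c=cv2.resize(b[160:240,290:430],(240,137),interpolation=cv2.INTER_CUBIC); o[423:560,:240]=c; cv2.imwrite('pics/w2b.png',o)
E
```

```text
[0.60292177 0.27694944 0.1852612 ] [-2.44087471e-04  3.49829111e-02  9.99387864e-01 -1.83884687e-04] [ 0.31   0.504  0.22   1.287 -0.     0.38 ] 0.5994621919965011
```

View pics/w2b.png

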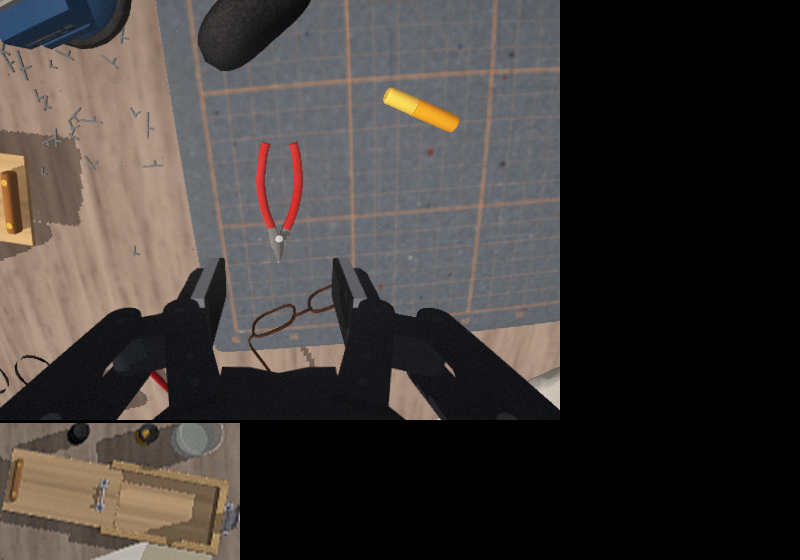

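The cover is wide open (inset). In the wrist view the cutters have their tip at (278,262), their bulge from (257,184) to (302,184), and handle ends at (265,143) and (294,143).

```bash
python3 - <<'E'
from h import *
p=pix('wrist','w2',[(278,262),(257.5,184),(302,184),(265,144),(294.5,144)],.006); print(p.round(4),np.linalg.norm(p[1]-p[2]))
t=p[0][:2]; m=(p[3]+p[4])[:2]/2; d=t-m; print(np.degrees(np.arctan2(d[1],d[0])),np.linalg.norm(d))
u=d/np.linalg.norm(d); o=t-u*.065; print('origin',o,'bulge mid',(p[1]+p[2])/2, 'proj', ((p[1]+p[2])[:2]/2-o)@u)
g=o-u*.016; s=ctrl.get_state(); R=Rq(s['tool_rot']); dd=np.r_[g,.03]-s['position']; print('grasp',g,'tool shift cm',R.T@dd*100, 'yaw y',np.degrees(np.arctan2(R[1,1],R[0,1])))
E
```

```text
[[0.6867 0.2724 0.006 ]
 [0.5983 0.2576 0.006 ]
 [0.6013 0.3025 0.006 ]
 [0.5589 0.2684 0.006 ]
 [0.5608 0.2971 0.006 ]] 0.04495854006983132
-4.684563377592592 0.1272732217218003
origin [0.62191895 0.27766058] bulge mid [0.59977663 0.2800743  0.006     ] proj -0.02226547706008523
grasp [0.60597239 0.2789673 ] tool shift cm [-0.29758161  0.22859441 15.52589389] yaw y 85.9904406165659
```

send_rows(steps=[0,0,0.6,-0.3,0.2,3,-0.44,0,0,0,0,0,5,-0.44,0,0,0,0,0,5,-0.44,0,0,0,0,0,3,-0.44,0,0,0,0,0,1,-0.44,0,0,0,0,0,0.4,-0.44,0,0,0,0,0,0,-0.44])

```text
clock: 7.62
position: [0.6073, 0.28, 0.0128]
tool_rot: [0.001, 0.04, 0.999, 0.0]
ft_force: [-0.3, 0.1, -0.3]
gripper_width: 0.721
grip_force: 0.0
```

send_rows(steps=[0,0,0,0,0,0.4,-0.44,0,0,0,0,0,0.4,-0.44,0,0,0,0,0,0.2,-0.44,0,0,0,0,0,0,-0.44])

```text
clock: 8.12
position: [0.6059, 0.2801, 0.0011]
tool_rot: [-0.0, 0.039, 0.999, -0.0]
ft_force: [0.9, 0.4, -0.8]
gripper_width: 0.719
grip_force: 0.0
```

send_rows(steps=[0,0,0,0,0,0.2,-0.44,0,0,0,0,0,0.1,-0.44,0,0,0,0,0,0,-0.44])

```text
clock: 8.5
position: [0.606, 0.2801, -0.0018]
tool_rot: [-0.0, 0.039, 0.999, 0.0]
ft_force: [-0.9, 0.1, 0.5]
gripper_width: 0.721
grip_force: 0.0
```

send_rows(steps=[0,0,0,0,0,0,0.2,0,0,0,0,0,0,0.4,0,0,0,0,0,0,1,0,0,0,0,0,0,1,0,0,0,0,0,0,1], force=50)

```text
clock: 9.12
position: [0.6072, 0.2803, 0.0001]
tool_rot: [0.001, 0.04, 0.999, 0.0]
ft_force: [-1.3, 0.0, 6.9]
gripper_width: 0.512
grip_force: 54.2
```

send_rows(steps=[0,0,0,0,0,-2,1,0,0,0,0,0,-4,1,0,0,9.67,0,0,-4,1,0,0,9.67,0,0,-4,1,0,0,9.67,0,0,-3,1,0,0,9.67,0,0,0,1,0,0,9.67,0,0,0,1,0,0,9.67,0,0,0,1,0,0,9.67,0,0,0,1,0,0,9.67,0,0,0,1,0,0,9.67,0,0,0,1,0,0,9.67,0,0,0,1])

```text
clock: 10.62
position: [0.6059, 0.28, 0.1681]
tool_rot: [-0.0, 0.775, 0.632, -0.0]
ft_force: [0.7, -0.6, -1.4]
gripper_width: 0.515
grip_force: 51.2
```

send_rows(steps=[0,0,0,-5.29,0.41,0,1,0,0,0,-5.29,0.41,0,1,0,0,0,-5.29,0.41,0,1,0,0,0,-5.29,0.41,0,1,0,0,0,-5.29,0.41,0,1,0,0,0,-5.29,0.41,0,1,0,0,0,-5.29,0.41,0,1,0,0,0,-5.29,0.41,0,1,0,0,0,-5.29,0.41,0,1,0,0,0,0,0,0,1,0,0,0,0,0,0,1])

```text
clock: 12.0
position: [0.5493, -0.1939, 0.1681]
tool_rot: [-0.001, 0.773, 0.634, 0.0]
ft_force: [-0.3, 0.4, -1.5]
gripper_width: 0.512
grip_force: 51.2
```

```bash
python3 - <<'E'
from h import *
shot('wrist','w3'); s=ctrl.get_state(); R=Rq(s['tool_rot']); print(s['position'],np.degrees(np.arctan2(R[1,1],R[0,1])),R[:,2],s['joint_positions'].round(3),s['gripper_width'])
cv2.imwrite('pics/w3b.png',cv2.resize(cv2.imread('pics/w3.png'),(800,600),interpolation=cv2.INTER_CUBIC))
E
```

```text
[ 0.54945591 -0.1932502   0.16813399] -11.195886283346248 [-4.26674474e-04  7.68582370e-04 -9.99999614e-01] [-0.476  0.353 -0.054  1.165  0.     1.29 ] 0.5122431192958945
```

View pics/w3b.png

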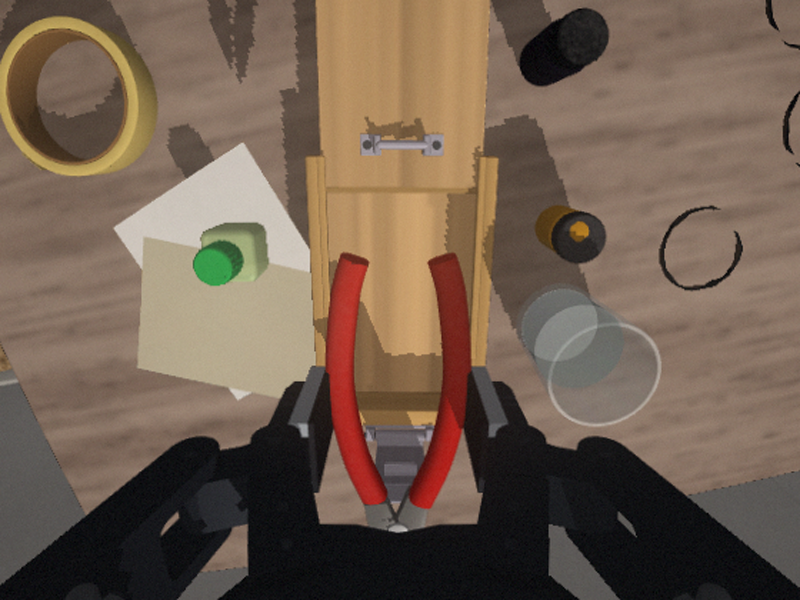

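The view shows the cutters held straight above the open bay, with handle ends at (353,258) and (443,257). The lips' front ends are at (316,157) and (488,157), and the keeper is at (402,145). I'll check the gripper's envelope against the tumbler and the alignment.

```bash
python3 - <<'E'
from h import *
K,D,R,t,z=cam('wrist','w3'); Rt=Rq(z['q'])
vv,uu=np.mgrid[150:420:3,0:560:3]; uv=np.stack([uu.ravel(),vv.ravel()],1)
P=pix('wrist','w3',uv); T=(P-z['pos'])@Rt
for lo in range(-160,10,10):
    m=(T[:,2]*1e3>lo)&(T[:,2]*1e3<=lo+10)&(np.abs(T[:,1])<.2)
    if m.sum(): print(lo,'y',T[m,1].min().round(3),T[m,1].max().round(3),'x',T[m,0].min().round(3),T[m,0].max().round(3),m.sum())
c=lambda l:[((u+.5)*.7-.5,(v+.5)*.7-.5) for u,v in l]
L=pix('wrist','w3',c([(308,157),(498,157),(313,365),(484,365)]),.034); print(((L-z['pos'])@Rt).round(4),L.round(4))
k=pix('wrist','w3',c([(368,145),(434,145)]),.039);print('keep',((k-z['pos'])@Rt).round(4))
h=pix('wrist','w3',c([(353,262),(443,261)]),.18);print('handles',((h-z['pos'])@Rt).round(4))
print('jaw joint',((pix('wrist','w3',c([(398,528)]),.18)-z['pos'])@Rt).round(4))
E
```

```text
-150 y -0.001 -0.001 x 0.078 0.078 83
-100 y -0.066 0.064 x 0.012 0.022 321
-90 y -0.066 0.065 x -0.0 0.02 1277
-80 y -0.063 0.062 x -0.011 0.019 1173
-70 y -0.059 0.058 x -0.011 0.019 560
-60 y -0.057 0.056 x -0.011 0.015 855
-50 y -0.052 0.051 x -0.0 0.015 215
-40 y -0.036 0.034 x -0.01 0.012 161
-30 y -0.036 0.034 x -0.01 0.012 124
-20 y -0.036 0.034 x -0.05 0.048 472
-10 y -0.035 0.032 x -0.055 0.049 518
[[ 0.0754 -0.0524  0.1342]
 [ 0.0755  0.0564  0.1341]
 [-0.0554 -0.0565  0.1341]
 [-0.0553  0.0555  0.134 ]] [[ 0.5125 -0.1096  0.034 ]
 [ 0.6193 -0.1308  0.034 ]
 [ 0.4829 -0.2371  0.034 ]
 [ 0.5928 -0.2589  0.034 ]]
keep [[ 0.0818 -0.0176  0.1291]
 [ 0.0818  0.0192  0.1291]]
handles [[ 0.0479 -0.0137 -0.0119]
 [ 0.0482  0.012  -0.0119]]
jaw joint [[-0.0485 -0.0008 -0.012 ]]
```

send_rows(steps=[0,0,0.2,-0.1,0.08,4,1,0,0,0,0,0,4,1,0,0,0,0,0,3,1,0,0,0,0,0,2,1,0,0,0,0,0,1.5,1,0,0,0,0,0,0.8,1,0,0,0,0,0,0.3,1,0,0,0,0,0,0.2,1,0,0,0,0,0,0,1])

```text
clock: 13.18
position: [0.5505, -0.1955, 0.0108]
tool_rot: [0.0, 0.774, 0.633, 0.0]
ft_force: [0.5, -0.3, -0.6]
gripper_width: 0.51
grip_force: 51.2
```

send_rows(steps=[0,0,0,0,0,0.15,1,0,0,0,0,0,0.1,1,0,0,0,0,0,0,1])

```text
clock: 13.55
position: [0.5501, -0.1953, 0.0078]
tool_rot: [-0.0, 0.774, 0.633, 0.0]
ft_force: [0.2, -0.4, -0.7]
gripper_width: 0.511
grip_force: 51.2
```

send_rows(steps=[0,0,0,0,0,0.1,1,0,0,0,0,0,0,1,0,0,0,0,0,0,0,0,0,0,0,0,0,-0.15,0,0,0,0,0,0,-0.15,0,0,0,0,0,0,-0.15])

```text
clock: 14.3
position: [0.5503, -0.1953, 0.0069]
tool_rot: [0.0, 0.774, 0.633, 0.0]
ft_force: [0.0, -0.2, 0.7]
gripper_width: 0.574
grip_force: 0.0
```

send_rows(steps=[0,0,0,0,0,-2,-0.15,0,0,0,0,0,-4,-0.15,0,0,0,0,0,-5,-0.15,0,0,0,3,0,-5,0.5,0,0,0,4,0,0,1,0,0,0,0,0,0,1,0,0,0,0,0,0,1])

```text
clock: 15.18
position: [0.5638, -0.1267, 0.1665]
tool_rot: [-0.0, 0.774, 0.633, -0.0]
ft_force: [0.5, -0.5, -0.3]
gripper_width: -0.001
grip_force: 0.0
```

```bash
python3 - <<'E'
from h import *
shot('wrist','w4'); s=ctrl.get_state(); R=Rq(s['tool_rot']); print(s['position'],np.degrees(np.arctan2(R[1,1],R[0,1])),s['gripper_width'])
cv2.imwrite('pics/w4b.png',cv2.resize(cv2.imread('pics/w4.png'),(800,600),interpolation=cv2.INTER_CUBIC))
E
```

```text
[ 0.56373038 -0.12702277  0.16628766] -11.444268960033895 -0.0006402325325310704
```

View pics/w4b.png

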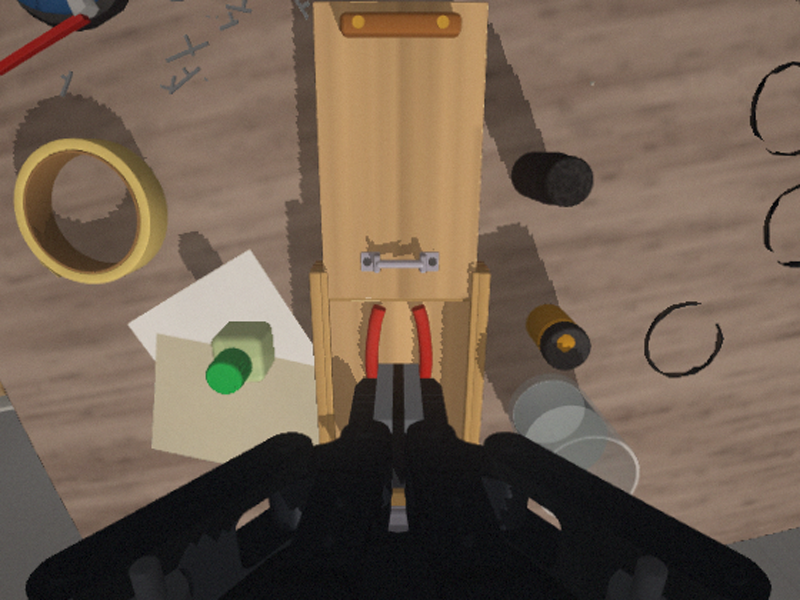

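The cutters lie flat in the bay, with handle ends at (378,310) and (418,310). The batten is at (400,25), between (342,24) and (460,24).

```bash
python3 - <<'E'
from h import *
K,D,R,t,z=cam('wrist','w4'); Rt=Rq(z['q'])
c=lambda l:[((u+.5)*.7-.5,(v+.5)*.7-.5) for u,v in l]
b=pix('wrist','w4',c([(342,24),(460,24),(400,13),(400,36)]),.042);print(((b-z['pos'])@Rt*100).round(2),b.round(4))
k=pix('wrist','w4',c([(368,262),(432,262)]),.039);print('keep',((k-z['pos'])@Rt*100).round(2),k.mean(0))
print('handle ends',((pix('wrist','w4',c([(378,308),(418,308)]),.02)-z['pos'])@Rt*100).round(2))
vv,uu=np.mgrid[150:420:3,0:560:3]; uv=np.stack([uu.ravel(),vv.ravel()],1)
T=(pix('wrist','w4',uv)-z['pos'])@Rt
for lo in range(-110,10,20):
    m=(T[:,2]*1e3>lo)&(T[:,2]*1e3<=lo+20)
    if m.sum(): print(lo,'y',T[m,1].min().round(3),T[m,1].max().round(3),'x',T[m,0].min().round(3),T[m,0].max().round(3))
E
```

```text
[[14.26 -2.98 12.45]
 [14.26  3.12 12.44]
 [14.77  0.02 12.45]
 [13.66  0.02 12.45]] [[0.5627 0.019  0.042 ]
 [0.6225 0.0069 0.042 ]
 [0.5931 0.0181 0.042 ]
 [0.5909 0.0072 0.042 ]]
keep [[ 1.52 -1.87 12.75]
 [ 1.52  1.93 12.75]] [ 0.56709097 -0.11182155  0.039     ]
handle ends [[-2.01 -1.4  14.65]
 [-2.01  1.22 14.65]]
-110 y -0.061 0.058 x 0.012 0.022
-90 y -0.062 0.061 x -0.009 0.02
-70 y -0.05 0.048 x -0.008 0.019
-50 y -0.034 0.033 x -0.011 0.015
-30 y -0.014 0.013 x 0.007 0.012
-10 y -0.013 0.012 x 0.007 0.012
```

send_rows(steps=[0,0,0,4.5,0,0,1,0,0,0,4.5,0,0,1,0,0,0,4.5,0,0,1,0,0,0,4,0.05,2,1,0,0,0,0,0,4,1,0,0,0,0,0,4,1,0,0,0,0,0,2.5,1,0,0,0,0,0,0.8,1,0,0,0,0,0,0,1])

```text
clock: 16.35
position: [0.5991, 0.0441, 0.0334]
tool_rot: [-0.0, 0.774, 0.633, -0.0]
ft_force: [-0.1, -0.3, 0.1]
gripper_width: 0.002
grip_force: 0.0
```

send_rows(steps=[0,0,0,-1,0,0,1,0,0,0,-1.5,0,0,1,0,0,0,-2,0,0,1,0,0,0,-2,0,0,1,0,0,0,-2,0,0,1,0,0,0,-2,0,0,1,0,0,0,-2,0,0,1,0,0,0,-1.5,0,0,1,0,0,0,-1,0,0,1,0,0,0,0,0,0,1])

```text
clock: 17.6
position: [0.5687, -0.1032, 0.0333]
tool_rot: [-0.0, 0.774, 0.633, -0.001]
ft_force: [-0.2, 0.4, -0.6]
gripper_width: -0.001
grip_force: 0.0
```

send_rows(steps=[0,0,0,-0.4,0,0,1,0,0,0,-0.4,0,0,1,0,0,0,-0.4,0,0,1])

```text
clock: 17.98
position: [0.5665, -0.1135, 0.0334]
tool_rot: [-0.001, 0.774, 0.633, -0.0]
ft_force: [-0.0, 2.2, -0.8]
gripper_width: 0.001
grip_force: 1.0
```

send_rows(steps=[0,0,0,-0.2,0,0,1,0,0,0,-0.2,0,0,1])

```text
clock: 18.23
position: [0.566, -0.1171, 0.0336]
tool_rot: [-0.001, 0.774, 0.633, 0.001]
ft_force: [1.1, 7.5, 0.0]
gripper_width: -0.004
grip_force: 3.8
```

send_rows(steps=[0,0,0,-0.15,0,0,1,0,0,0,0,0,0,1])

```text
clock: 18.48
position: [0.566, -0.1171, 0.0336]
tool_rot: [-0.002, 0.774, 0.634, 0.002]
ft_force: [0.6, 8.9, -0.7]
gripper_width: -0.001
grip_force: 4.5
```

send_rows(steps=[0,0,0,-0.4,0,0,1,0,0,0,0,0,0,1])

```text
clock: 18.73
position: [0.5659, -0.1173, 0.0337]
tool_rot: [-0.004, 0.773, 0.635, 0.005]
ft_force: [3.6, 20.0, 1.5]
gripper_width: 0.002
grip_force: 10.5
```

send_rows(steps=[0,0,0,0.8,0,0,1,0,0,0,1.5,0,0,1,0,0,0,0.5,0,-3,1,0,0,0,0,0,-4,1,0,0,0,0,0,-4,1,0,0,0,-4.5,0,-1,1,0,0,0,-5,0,0,1,0,0,0,-5,0,0,1,0,0,0,0,0,0,1])

```text
clock: 19.85
position: [0.5419, -0.2416, 0.154]
tool_rot: [0.001, 0.776, 0.631, -0.0]
ft_force: [0.0, 0.3, -0.2]
gripper_width: -0.001
grip_force: 0.0
```

```bash
python3 - <<'E'
from h import *
shot('top','top5'); s=ctrl.get_state(); R=Rq(s['tool_rot']); print(s['position'],np.degrees(np.arctan2(R[1,1],R[0,1])),R[:,2])
o=np.array([.566,-.1171]); print('case x', .097+(s['position'][:2]-o)@R[:2,0], 'case y',(s['position'][:2]-[.546,-.2097])@-R[:2,1])
a=cv2.imread('pics/top5.png'); cv2.imwrite('pics/top5b.png',cv2.resize(a[130:280,300:500],(800,600),interpolation=cv2.INTER_CUBIC))
E
```

```text
[ 0.54193458 -0.23967778  0.15387188] -11.617799040971736 [ 5.07456169e-04 -5.56176772e-04 -9.99999717e-01]
case x -0.027912833665709347 case y -0.002054858945689929
```

View pics/top5b.png

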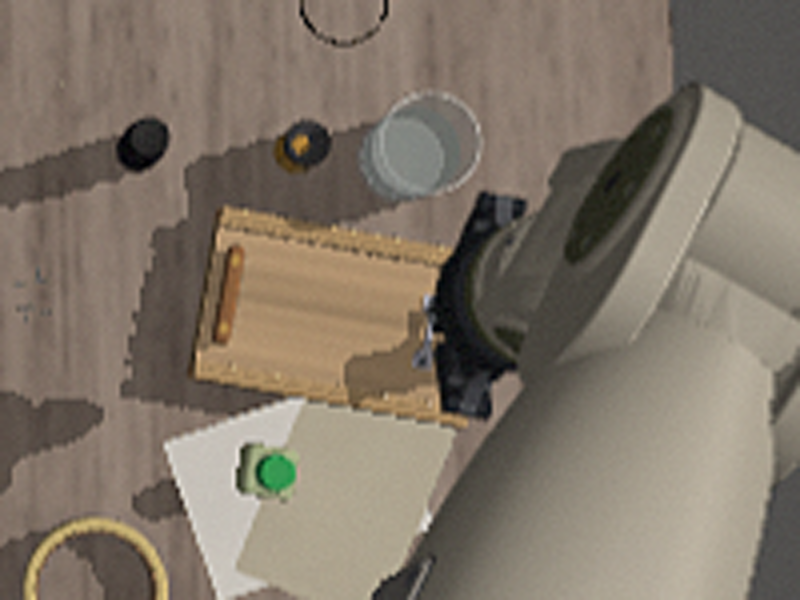

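The cover is fully home, with the lips flush, and everything else stands. Next I'll move behind the clip.

send_rows(steps=[0,0,0,-3.5,-0.15,0,1,0,0,0,-3.5,0,0,1,0,0,0,-3.3,0,0,1,0,0,0,0,0,3,1,0,0,0,0,0,3.2,1,0,0,0,0,0,0,1])

```text
clock: 20.65
position: [0.5189, -0.336, 0.0892]
tool_rot: [-0.003, 0.774, 0.634, -0.001]
ft_force: [-0.4, 1.0, 0.4]
gripper_width: -0.001
grip_force: 0.0
```

send_rows(steps=[0,0,0,1.0,0,0,1,0,0,0,1.0,0,0,1,0,0,0,1.2,0,0,1,0,0,0,0,0,0,1])

```text
clock: 21.15
position: [0.5271, -0.3061, 0.0926]
tool_rot: [0.0, 0.773, 0.634, 0.0]
ft_force: [-0.1, -0.9, -0.5]
gripper_width: -0.001
grip_force: 0.1
```

send_rows(steps=[0,0,0,0.6,0,0.1,1,0,0,0,0.6,0,0.2,1,0,0,0,0.65,0,0.3,1,0,0,0,0.65,0,0.34,1])

```text
clock: 21.65
position: [0.5315, -0.2825, 0.0821]
tool_rot: [-0.0, 0.774, 0.633, 0.0]
ft_force: [0.6, -0.9, 0.4]
gripper_width: -0.002
grip_force: 0.4
```

send_rows(steps=[0,0,0,0.55,0,0.48,1,0,0,0,0.55,0,0.48,1,0,0,0,0.35,0,0.47,1,0,0,0,0.35,0,0.47,1])

```text
clock: 22.15
position: [0.5351, -0.2648, 0.0631]
tool_rot: [-0.0, 0.774, 0.633, 0.0]
ft_force: [-0.3, 0.9, 1.4]
gripper_width: -0.001
grip_force: 0.7
```

send_rows(steps=[0,0,0,0.3,0,0.53,1,0,0,0,0.3,0,0.53,1,0,0,0,0.2,0,0.4,1,0,0,0,0.1,0,0.3,1,0,0,0,0,0,0,1])

```text
clock: 22.78
position: [0.5369, -0.2572, 0.047]
tool_rot: [0.001, 0.774, 0.633, -0.0]
ft_force: [-3.0, -1.1, 9.2]
gripper_width: 0.001
grip_force: 4.4
```

Hook contact; pressing on.

send_rows(steps=[0,0,0,0,0,0.2,1,0,0,0,0,0,0.2,1,0,0,0,0,0,0.2,1,0,0,0,0,0,0,1])

```text
clock: 23.28
position: [0.5372, -0.2561, 0.0404]
tool_rot: [0.0, 0.774, 0.633, 0.001]
ft_force: [-0.9, 2.2, 6.0]
gripper_width: 0.002
grip_force: 3.4
```

send_rows(steps=[0,0,0,0,0,0.2,1,0,0,0,0,0,0.2,1,0,0,0,0,0,0,1])

```text
clock: 23.65
position: [0.5376, -0.2561, 0.0399]
tool_rot: [0.001, 0.774, 0.633, 0.001]
ft_force: [-9.0, 6.7, 29.6]
gripper_width: 0.002
grip_force: 14.9
```

Bottomed out. I'll lift away and look.

send_rows(steps=[0,0,0,0,0,-0.6,1,0,0,0,0,0,-2,1,0,0,0,0,0,-4,1,0,0,0,2,0,-4,1,0,0,0,4,0,-3,1,0,0,0,5,0,0,1,0,0,0,5,0,0,1,0,0,0,5,0,0,1,0,0,0,0,0,0,1])

```text
clock: 24.78
position: [0.5785, -0.0471, 0.1711]
tool_rot: [-0.001, 0.772, 0.635, -0.0]
ft_force: [0.1, -0.4, -0.5]
gripper_width: -0.0
grip_force: 0.0
```

```bash
python3 - <<'E'
from h import *
shot('top','top6'); shot('scene','sc6')
a=cv2.imread('pics/top6.png'); b=cv2.imread('pics/sc6.png')
o=np.hstack([cv2.resize(a[130:280,300:440],(560,600),interpolation=cv2.INTER_CUBIC),np.zeros((600,240,3),np.uint8)])
o[:240,560:]=cv2.resize(b[150:230,310:390],(240,240),interpolation=cv2.INTER_CUBIC); cv2.imwrite('pics/f6.png',o)
c=lambda l:[(u/4+300-.4,v/4+130-.4) for u,v in l]
print(pix('top','top6',c([(425,340),(440,345),(400,330)])).round(3))
E
```

```text
[[ 0.53  -0.255  0.044]
 [ 0.526 -0.266  0.038]
 [ 0.536 -0.239  0.045]]
```

View pics/f6.png

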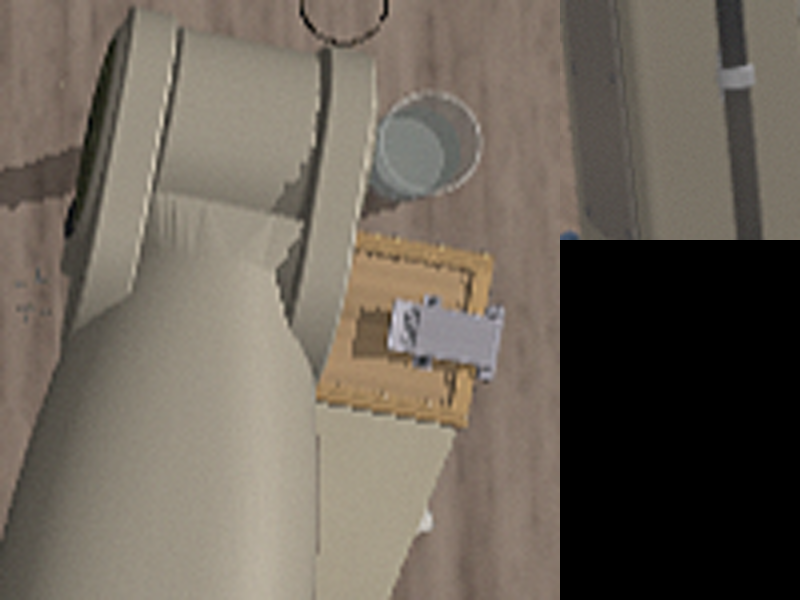

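The clip lies flat over the keeper at (440,335) and stays down by itself at a height of about 42 mm. The robot is clear of everything.

```bash
python3 -c "
from plant import ctrl; print(ctrl.hand_in())"
```

```text
the job is handed in; nothing more can be done
None
```

The red cutters lie flat in the case bay with the cover fully home and the clip caught on its keeper. I handed the job in after about 25 s of the 64 s allowed, and I saw nothing else on the desk disturbed.

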